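# Lift the rinsed ring stack out of the wash well with the T-foot lifter

### The arm

A 6-joint arm with a two-finger parallel gripper is mounted at the origin on a cart in front of the work surface, level with it; the furniture and walls round the work are solid. World frame = base frame: x ahead of the robot, y to its left, z up, the work surface at z = 0. Lengths are in m, angles in rad, forces in N, time in s.
With the tool pointing down it reaches from about 0.35 to 0.975 m from the base axis. Payload 4.9 kg.
Tool frame: the origin (TCP) lies at the very end of the fingers, on their centre line; the grasp point (between the pads) lies 19 mm behind it; z points along the fingers, y is the line along which they close (so a half turn about z gives the same grasp; the last joint's range is limited). The gripper opens to 85 mm and grips with 20 to 120 N. Pads are 22 mm wide; open, the fingers measure 114 mm over their backs; the gripper's body (76 mm by 85 mm) begins 54 mm behind the grasp point. The pads swing forward as they close: fully open they stand 13 mm farther back than shut.
Start: joints at [-1.445, 0.053, 1.613, -0, 1.476, -0.119], TCP at [0.151, -0.606, 0.231] pointing down, gripper open.
Joint ranges: [-3.01, 3.01], [-1.01, 2.22], [0.06, 2.58], [-1.02, 4.17], [0.09, 2.62], [-3.14, 3.14]. Speed limits (rad/s): [2.57, 2.57, 3.14, 3.14, 3.14, 3.14].

### API

Orientations are given as a unit quaternion [w, x, y, z].
In Python, from plant import manip gives the robot as it stands.
- The arm moves only by the tool play_rows, never from a script. Its argument "series" is a list that holds one entry, the list of rows, each a list of 7 numbers: the shift along the world's x, y, z in m, then the turn, a rotation vector about the world's x, y, z in degrees, then the opening, from 0 (shut) to 1 (fully open). In form: [[[dx, dy, dz, rx, ry, rz, grip], ...]]. A call has 1 to 10 rows; each row shifts and turns the commanded pose from where the row before left it; what a row does not reach is not made up. A row lasts 1/10 s, in which the tool goes at most 50 mm and 8.59 degrees, less where a joint would pass 70% of its speed; a pose out of reach is approached as far as the arm can. A call with a gripper value outside its range is refused whole. The fingers move at their own pace and stop on an object; the grip force is fixed at half the most. Time passes only in rows, so rows that do not move let the fingers close. It gives the time, the measured TCP pose, the force, the opening and the grip force at its end, in the units of the state.
- manip.state(): the state, without advancing time (a new reading comes with each control period).
- manip.grab_frame(name): name is "side" or "top" or "wrist"; returns a dict with "frame" (480x640x3 uint8, blue, green, red), "mtx" (3x3 intrinsics, pixels), "k1" (the pictures are not rectified: a ray, as slopes to the right and down, at radius r is drawn at 1 + k1 r^2 times it, then the intrinsics apply), "R" (3x3) and "t" (3): a world point X has camera coordinates R X + t. Camera axes: x right, y down, z forward; pixel columns grow to the right and rows downward; lengths in m; the calibration is good to about 2 mm. A picture is of the moment at which its call begins. There is no depth.
- manip.job_done(): hands the job in; it is judged then, once.
The state is a dict: "time": time; "joint_pos": joint angles; "joint_vel": joint speeds; "joint_efforts": joint torques, N m; "tool_pos": TCP position; "tool_rot": TCP orientation; "contact_force": force on the tool from outside, world axes, zero at the start; "ft_torque": the same for the moment, N m; "gripper_width": opening from 0.0 (shut) to 1.0 (fully open); "grasp_force": force on a finger pad.
Only numpy, scipy, OpenCV 4.12 (cv2) and the standard library are available. Lean on these libraries where they do the work, as an engineer would, in place of code of your own. Each camera call takes 0.05 s, during which the arm holds its last target. There are 200 camera calls.

### The job

Fetch the T-foot lifter from its stand and push it gently down through the three steel rings in the wash well, feeling for the slot hidden in the carrier plate beneath them: keep light pressure on, turn the lifter until its foot drops through and its shoulder sits on the plate. Give it a quarter turn so that the foot catches, lift carrier and rings out together, and stand the stack level in the clear sorting tray, set down gently, with the lifter left standing in it. Never lean hard on the well, and leave the specimen jar, the beaker and the timer where they are.

Things in the scene. Friction and masses are not known exactly. Their poses are not given: they have to be found in the camera images.
- well: Fixed round steel rinsing cup: inner diameter 58 mm, wall 4 mm, rim 52 mm above the table, inner floor 6 mm. Its foot plate has two ears with dark bolt heads, 112 mm over the ears, along its x axis. Origin: on the cup axis at table height, z up. Holds the carrier with the three rings on it.
- carrier_top (a point): Fixed point on the well's axis, 24 mm above the table: top of the loose carrier, a drum 56 mm wide, 18 mm high, unseen under the rings: a 6 mm plate over a 12 mm deep cavity. Slot through the plate's middle 19 x 9.5 mm, 1 mm chamfer; its long axis lies within 50 degrees either side of the well's x axis, not measured. Only friction keeps the carrier from turning; at a few N it stays put.
- lifter: Lifting key, 102 mm long, 0.1 kg, upright in its stand. Origin: centre of the foot's underside, z up the rod. From below: foot 16 (x) x 6 (y) x 5 mm; neck 6 mm thick, z = 5 to 14 mm; rod 16 mm thick from its shoulder at z = 14 mm to 70 mm; then the grip. With the shoulder on the carrier plate in the well the foot's underside is 10 mm above the table (24 mm while on top of it).
- lifter_grip (a point): Centre of the lifter's flat black grip, 85 mm above the foot's underside: 40 (x) x 18 (y) x 34 mm. Foot and grip have the same long direction (x): grasp across the 18 mm. Once the shoulder is on the plate the foot is 3 to 8 mm below the plate's underside, free to turn.
- stand: Fixed grey block 64 x 64 x 40 mm with a round hole 18.5 mm in diameter, 34 mm deep, in which the lifter stands. Origin: centre of the underside.
- ring_low: Lowest of three equal loose steel rings lying on the carrier in the well: outer diameter 56 mm, bore 20 mm, 8 mm thick, about 60 g. Origin: on the axis at the underside, z up (24 mm above table height at the start).
- ring_mid: Middle ring, same size, 8 mm higher.
- ring_top: Top ring, same size, 16 mm higher than the lowest; its upper face is 48 mm above table height, 4 mm below the well's rim.
- tray: Loose clear plastic sorting tray, 128 (x) x 184 (y) x 20 mm overall, its long axis pointing roughly away from the robot. Flat floor 106 x 164 mm, 3 mm above the table. Origin: centre of the underside, z up. With the carrier on its floor the rings' undersides are 21, 29 and 37 mm above the tray's underside.
- jar: Specimen jar with a yellow cap, 46 mm in diameter, 52 mm high; bystander. Origin: centre of the underside.
- beaker: Small glass beaker, 46 mm in diameter, 58 mm high; bystander. Origin: centre of the underside.
- timer: White bench timer, 70 x 64 x 20 mm; bystander. Origin: centre of the underside.
Things that resemble listed ones, but are neither listed nor needed, are in the scene too. What is shaped like the lifter but orange or purple is not meant.

How it is judged:
On the way, in this order (a step that is already met when the one before it is completed fails the run):
1. the lifter is down through the rings and the slot, its shoulder on the carrier plate (foot below 14 mm above the well's underside, within 6 mm of the well's axis) (z of lifter in the frame of well below 0.014 m and horizontal distance between lifter and well below 0.006 m), for 0.1 s.
2. all three rings hang on the lifter clear above the well (z of ring_low in the frame of well above 0.072 m and z of ring_mid in the frame of well above 0.08 m and z of ring_top in the frame of well above 0.088 m and horizontal distance between each of ring_low, ring_mid, ring_top and lifter below 0.009 m), for 0.2 s.
At the end, for the whole second after the job is handed in: Rings stacked level in order on the carrier on the tray floor (heights within 4 mm, tilt under 5 deg, stack centre within 30 mm across and 60 mm along of the tray's centre), tray flat, lifter standing in them (tilt under 11 deg, foot through the plate), all released and at rest (z of ring_low in the frame of tray between 0.017 and 0.025 m and z of ring_mid in the frame of tray between 0.025 and 0.033 m and z of ring_top in the frame of tray between 0.033 and 0.041 m and x of ring_low in the frame of tray between -0.03 and 0.03 m and y of ring_low in the frame of tray between -0.06 and 0.06 m and angle between each of ring_low, ring_mid, ring_top's own z axis and vertical below 0.09 rad and angle between tray's own z axis and vertical below 0.05 rad and horizontal distance between each of ring_low, ring_top and lifter below 0.009 m and angle between lifter's own z axis and vertical below 0.2 rad and z of lifter in the frame of tray below 0.017 m and linear speed of ring_top below 0.01 m/s and linear speed of lifter below 0.02 m/s); the robot touches nothing.
It fails at once if the well or what stands in it is pressed with more than 40 N (contact force between well and anything else above 40 N).
It fails at once if the stack is banged down: the tray is loaded with more than 40 N (contact force between tray and anything else above 40 N).
It fails at once if a bystander is shifted by more than 25 mm (distance of any of jar, beaker, timer from where it was at the start of the episode above 0.025 m).
It also fails if it takes over 72 s, if anything falls off the work surface, if the arm or the gripper's body presses on something with over 40 N, if the wrist force passes 120 N, or if a joint passes its speed limit or range.

## Working session

There is one attempt and no reset: what is moved stays moved. The work goes in short steps, Python scripts to look and compute and a tool call to move; the robot and the scene stay as the last step left them, time stands still between calls to the robot, and variables do not carry over. Pictures are saved under pics/ and viewed, at most 10 in all, crops included, and the job is handed in when it is done.

Besides the shell and the picture viewer there is one more tool, called as name(argument=value, ...) on one line, values as JSON. play_rows: Moves the arm, as the interface text tells. Its arguments: {"type":"object","properties":{"series":{"type":"array"}},"required":["series"]}

```bash
ls; mkdir -p pics; cat > h.py <<'E'
import numpy as np, cv2
from plant import manip
def grab(n):
    f=manip.grab_frame(n); 
    for k in('mtx','R','t'): f[k]=np.array(f[k],float)
    return f
def ray(f,u,v):
    K=f['mtx']; d=np.array([(u-K[0,2])/K[0,0],(v-K[1,2])/K[1,1]]); s=d.copy()
    for _ in range(20): s=d/(1+f['k1']*(s@s))
    R=f['R']; return -R.T@f['t'].ravel(), R.T@np.array([s[0],s[1],1.])
def onz(f,u,v,z):
    c,d=ray(f,u,v); return c+d*(z-c[2])/d[2]
def tri(*rs):
    A=np.zeros((3,3));b=np.zeros(3)
    for c,d in rs:
        d=d/np.linalg.norm(d);P=np.eye(3)-np.outer(d,d);A+=P;b+=P@c
    return np.linalg.solve(A,b)
def proj(f,X):
    p=f['R']@np.array(X)+f['t'].ravel(); s=p[:2]/p[2]; s=s*(1+f['k1']*(s@s)); K=f['mtx']
    return K[0,0]*s[0]+K[0,2],K[1,1]*s[1]+K[1,2]
E
python3 - <<'E'
from h import *
import pickle
o={}
for n in('side','top','wrist'):
    o[n]=grab(n); cv2.imwrite(f'pics/{n}0.png',o[n]['frame']); c,d=ray(o[n],320,240); print(n,c.round(3),d.round(2))
pickle.dump(o,open('o.pkl','wb')); print(manip.state())
E
```

```text
pics
side [ 0.469 -1.054  0.609] [ 0.07  0.89 -0.45]
top [ 0.501 -0.035  0.975] [ 0.06  0.02 -1.  ]
wrist [ 0.214 -0.59   0.373] [-0.25 -0.06 -0.97]
{'time': 0.15, 'joint_pos': array([-1.44501857e+00,  5.32440027e-02,  1.61397434e+00, -5.43721501e-05,
        1.47600338e+00, -1.18982997e-01]), 'joint_vel': array([-1.94216673e-04, -1.88457025e-03, -3.46665146e-03,  4.81315749e-05,
       -4.31453924e-04, -3.78841127e-04]), 'joint_efforts': array([ 3.94345761e-04, -3.94239914e+01, -3.70722699e+01, -6.21210279e-05,
        4.73257096e-03, -2.91250194e-05]), 'tool_pos': array([ 0.151387  , -0.60588622,  0.23032393]), 'tool_rot': array([-8.14440333e-04,  9.92520217e-01,  1.22077660e-01, -2.98290488e-05]), 'contact_force': array([-0.42262334, -0.38807078,  0.75552793]), 'ft_torque': array([ 0.0015586 , -0.02851582,  0.03568398]), 'grasp_force': 0.0, 'gripper_width': 1.001177171214251}
```

View pics/top0.png

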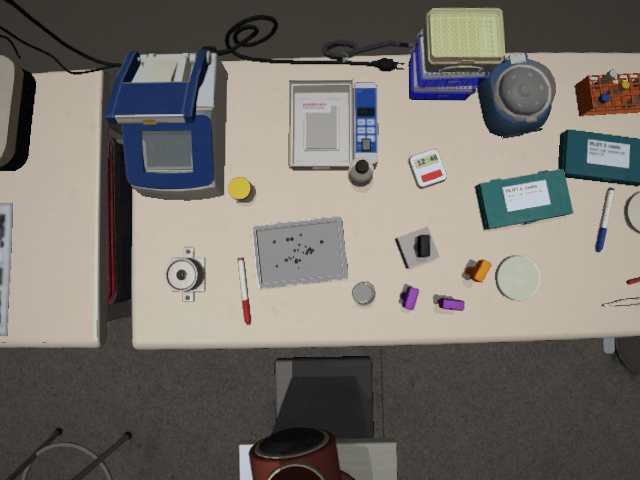

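View pics/side0.png

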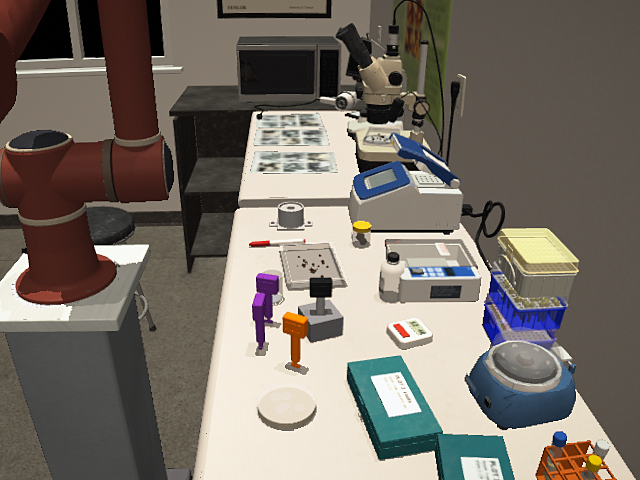

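Top view (up = +x, right = −y): well at (184,275), tray with specks (300,252), black-gripped lifter in the grey stand (423,245)/(417,248), jar (239,188), beaker (363,293), timer (428,168). Lifter-like: black (423,245) in the stand, purple (411,297) and (452,304), orange (480,270). Only the black-gripped one stands in the grey block, so it fits. Tray-like: the specked one and the box at (320,124), which has a display and looks like a balance. I'll check the size.

```bash
python3 - <<'E'
from h import *
import pickle
o=pickle.load(open('o.pkl','rb')); T,S=o['top'],o['side']
print(T['mtx'],T['k1'])
for p in [(254,226),(340,218),(347,278),(260,287)]: print('tray',onz(T,*p,.02).round(3))
for p in [(289,82),(352,82),(352,169),(289,169)]: print('bal',onz(T,*p,.02).round(3))
def blob(f,roi,fn):
    x0,y0,x1,y1=roi; m=np.zeros(f['frame'].shape[:2],np.uint8)
    m[y0:y1,x0:x1]=fn(cv2.cvtColor(f['frame'],cv2.COLOR_BGR2HSV)[y0:y1,x0:x1].astype(int))*255
    c=max(cv2.findContours(m,0,2)[0],key=cv2.contourArea); return c
blk=lambda h:h[...,2]<70
c=blob(T,(395,220,445,275),blk); rt=cv2.minAreaRect(c); print(rt)
c2=blob(S,(300,270,345,300),blk); rs=cv2.minAreaRect(c2); print(rs)
print('grip',tri(ray(T,*rt[0]),ray(S,*rs[0])), onz(T,*rt[0],.125))
for n,p,z in [('well',(184,275),.052),('jar',(239,188),.052),('beaker',(363,293),.058),('timer',(428,168),.02),('stand',(417,248),.04)]: print(n,onz(T,*p,z).round(3))
print('ears',onz(T,188,251,.006),onz(T,188,298,.006))
a=cv2.resize(T['frame'][205:305,380:500],None,fx=5,fy=5,interpolation=2)
cv2.imwrite('pics/c1.png',a)
E
```

```text
[[478.69924398   0.         316.44507134]
 [  0.         478.69924398 233.15772947]
 [  0.           0.           1.        ]] -0.07976447854160178
tray [0.591 0.115 0.02 ]
tray [ 0.602 -0.058  0.02 ]
tray [ 0.482 -0.069  0.02 ]
tray [0.468 0.105 0.02 ]
bal [0.888 0.039 0.02 ]
bal [ 0.883 -0.092  0.02 ]
bal [ 0.701 -0.085  0.02 ]
bal [0.705 0.042 0.02 ]
((421.5, 245.5), (21.0, 15.0), 90.0)
((320.5, 286.5), (21.0, 21.0), 90.0)
grip [ 0.53940015 -0.20518281  0.09168471] [ 0.53782743 -0.19876621  0.125     ]
well [0.496 0.249 0.052]
jar [0.663 0.139 0.052]
beaker [ 0.453 -0.097  0.058]
timer [ 0.699 -0.239  0.02 ]
stand [ 0.537 -0.206  0.04 ]
ears [0.54438491 0.25478741 0.006     ] [0.44841451 0.25567715 0.006     ]
```

View pics/c1.png

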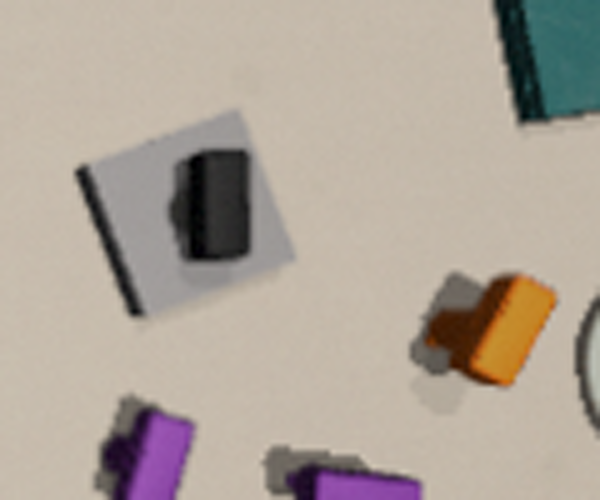

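The crop shows the black grip in the grey stand (picture (423,246)), long direction about world x. Purple and orange ones excluded. The box at (320,124) also measures about 183 x 130 mm with its long axis pointing away from the robot, so I'll compare both trays enlarged.

```bash
python3 - <<'E'
from h import *
import pickle
o=pickle.load(open('o.pkl','rb')); T,S=o['top'],o['side']
a=cv2.resize(S['frame'][220:320,270:490],None,fx=3.6,fy=3,interpolation=2)[:300]
b=cv2.resize(T['frame'][70:300,240:390],None,fx=1.95,fy=1.3)
b=cv2.resize(T['frame'][70:185,240:390],None,fx=2.6,fy=2.6,interpolation=2)
c=cv2.resize(T['frame'][205:300,240:390],None,fx=2.6,fy=2.6,interpolation=2)
im=np.zeros((600,800,3),np.uint8); im[:300,:792]=a; im[300:300+b.shape[0]-0,:390]=b[:300]; im[300:300+c.shape[0],400:790]=c
cv2.imwrite('pics/c2.png',im)
E
```

```text
(no output)
```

View pics/c2.png

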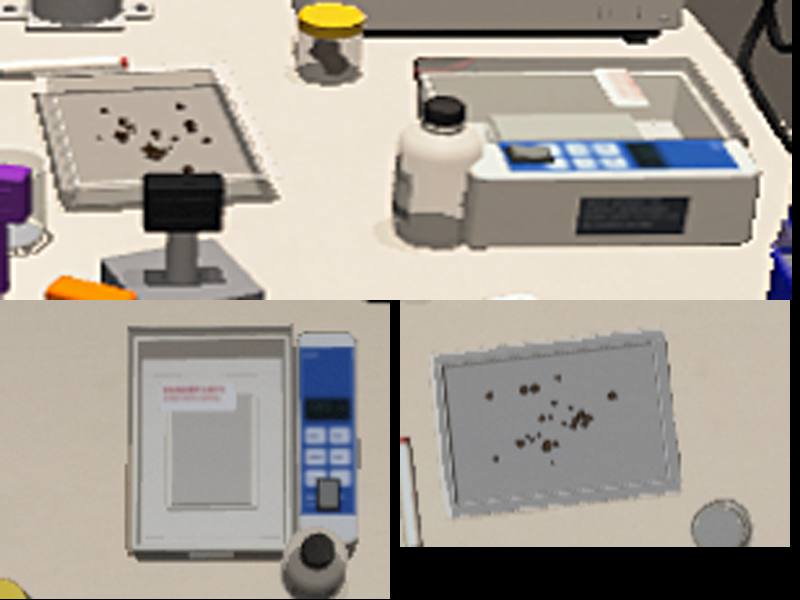

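The box at crop (210,440) is a tall instrument with a keypad, about 50 mm high. The specked, low-rimmed clear tray, about 179 x 124 mm from the crop, is the sorting tray: centre about (0.536, 0.023), long axis near world y. Now to the lifter.

play_rows(series=[[[0.034,0.035,0,0,0,-1.4,1],[0.034,0.035,0,0,0,-1.4,1],[0.034,0.035,0,0,0,-1.4,1],[0.034,0.035,0,0,0,-1.4,1],[0.034,0.035,0,0,0,-1.4,1],[0.034,0.035,0,0,0,-1.4,1],[0.034,0.035,0,0,0,-1.4,1],[0.034,0.035,0,0,0,-1.4,1],[0.034,0.035,0,0,0,-1.4,1],[0.034,0.035,0,0,0,-1.4,1]]])

```text
time: 1.15
tool_pos: [0.4924, -0.2545, 0.2311]
tool_rot: [0.0, 1.0, -0.0, -0.0]
contact_force: [-0.3, -0.5, -1.0]
gripper_width: 0.995
grasp_force: 0.0
```

play_rows(series=[[[0.034,0.035,0,0,0,0,1],[0.01,0.015,0,0,0,0,1],[0,0,0,0,0,0,1],[0,0,0,0,0,0,1]]])

```text
time: 1.55
tool_pos: [0.5352, -0.2063, 0.2309]
tool_rot: [0.0, 1.0, 0.001, -0.0]
contact_force: [-0.7, -0.1, -0.1]
gripper_width: 1.002
grasp_force: 0.0
```

```bash
python3 - <<'E'
from h import *
import pickle
W=grab('wrist'); pickle.dump(W,open('w1.pkl','wb')); cv2.imwrite('pics/w1.png',W['frame'])
s=manip.state(); print(s['time'],s['tool_pos'],s['tool_rot'],s['joint_pos'],ray(W,320,240))
E
```

```text
1.6 [ 0.53492118 -0.20686744  0.23098532] [ 8.49789705e-05  9.99999922e-01 -2.70208961e-05 -3.84767592e-04] [-4.98494439e-01 -6.86103198e-02  1.73405500e+00 -5.19472156e-04
  1.47674263e+00  1.07240487e+00] (array([ 0.59963217, -0.20632482,  0.37315131]), array([-2.58665914e-01, -5.53662960e-04, -9.65966757e-01]))
```

View pics/w1.png

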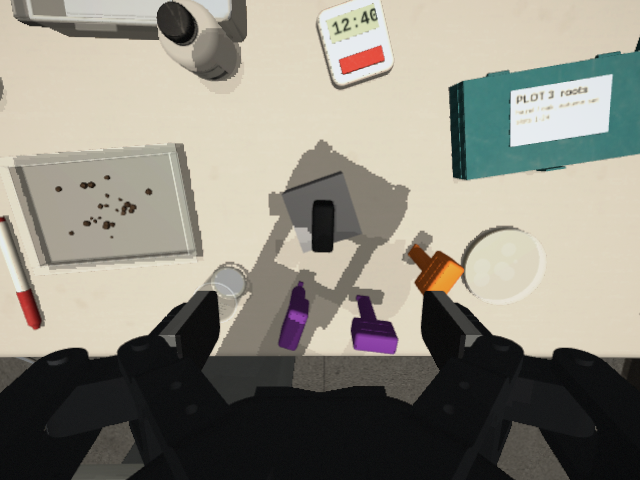

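The wrist view shows the black grip at (322,226) over the grey stand (321,212), with purple at (295,315) and (374,335) and orange at (440,270). The beaker is at (230,282) and the tray at (105,205).

```bash
python3 - <<'E'
from h import *
import pickle
W=pickle.load(open('w1.pkl','rb')); T=pickle.load(open('o.pkl','rb'))['top']
g=cv2.cvtColor(W['frame'],cv2.COLOR_BGR2GRAY); print(g[192:258:2,322]); print(g[236,304:342]); print(g[210,304:342])
gt=cv2.cvtColor(T['frame'],cv2.COLOR_BGR2GRAY); print(gt[246,408:436]); print(gt[230:262,424]);
m=np.zeros_like(g); m[190:260,303:345]=(g[190:260,303:345]<60)*255
c=max(cv2.findContours(m,0,2)[0],key=cv2.contourArea); r=cv2.minAreaRect(c); print(r,cv2.boundingRect(c))
# stand corners in wrist
for p in [(283,193),(341,172),(362,234)]: print(onz(W,*p,.04).round(4))
print('grip end', onz(W,322,252,.108).round(4), 'top cam', onz(T,424,257,.108).round(4), onz(T,424,235,.108).round(4))
E
```

```text
[ 98  98  98  98  25  11   8  18  24  23  23  25  25  25  23  23  24  24
  23  22  23  20  18  19  20  19  19  17  17  15 129 202 201]
[180 180 181 180 180 179 179 136  38  18  18  18  22  24  20  17  18  18
  18  16  20  18  20  19  20  21  19  17  15  45  72  80  81  80  80  81
  81  82]
[96 96 97 97 97 97 97 83 47 14 16 21 22 24 22 24 24 25 23 25 25 26 24 28
 26 27 27 27 21 14 45 74 91 98 99 98 98 98]
[157 157 157 157 152 119  52  43  39  27   4   2  16  39  51  50  47  47
  43  41  31  40 122 153 153 153 153 171]
[153 155 154 154 129  45  41  48  47  47  49  47  51  47  47  46  47  49
  48  49  48  50  49  47  47  37  43 105 140 142 141 143]
((323.0, 225.5), (51.0, 22.0), 90.0) (312, 200, 23, 52)
[ 0.5584 -0.1699  0.04  ]
[ 0.5788 -0.2268  0.04  ]
[ 0.5168 -0.2493  0.04  ]
grip end [ 0.5184 -0.2081  0.108 ] top cam [ 0.5176 -0.2057  0.108 ] [ 0.5575 -0.2074  0.108 ]
```

```bash
python3 - <<'E'
from h import *
import pickle
W=pickle.load(open('w1.pkl','rb')); T=pickle.load(open('o.pkl','rb'))['top']
print(tri(ray(W,322.5,251.5),ray(T,425.2,256.5)), tri(ray(W,323,206),ray(T,425.2,234.5)))
E
```

```text
[ 0.51843629 -0.20841167  0.10635742] [ 0.5577365  -0.20855274  0.11414529]
```

play_rows(series=[[[0.003,-0.001,-0.03,0,0,0,1],[0,0,-0.04,0,0,0,0.6],[0,0,-0.04,0,0,0,0.6],[0,0,0,0,0,0,0.6]]])

```text
time: 2.0
tool_pos: [0.5334, -0.2064, 0.1144]
tool_rot: [-0.003, 1.0, -0.001, -0.006]
contact_force: [-0.4, -0.4, -0.5]
gripper_width: 0.598
grasp_force: 0.0
```

play_rows(series=[[[0.002,-0.001,-0.014,0,0,0,0.6],[0,0,-0.014,0,0,0,0.6],[0,0,-0.014,0,0,0,0.6],[0,0,0,0,0,0,0.6]]])

```text
time: 2.4
tool_pos: [0.5394, -0.2079, 0.0775]
tool_rot: [-0.001, 1.0, 0.0, -0.001]
contact_force: [-1.2, 0.2, -0.3]
gripper_width: 0.596
grasp_force: 0.0
```

```bash
python3 - <<'E'
from h import *
s=manip.state(); print(s['tool_pos'],s['tool_rot'],s['contact_force'],s['gripper_width'])
W=grab('wrist'); cv2.imwrite('pics/w2.png',W['frame'])
s=manip.state(); print(s['tool_pos'],s['tool_rot'],s['contact_force'],s['gripper_width'])
E
```

```text
[ 0.53941506 -0.2079095   0.07748645] [-7.34848511e-04  9.99998792e-01  1.57061117e-04 -1.36032003e-03] [-1.22846431  0.1867744  -0.28209431] 0.5962381337753876
[ 0.54000422 -0.20811308  0.07854163] [-3.63869073e-04  9.99999660e-01  2.35492147e-04 -7.01053845e-04] [ 0.00345393 -0.23828671  0.39621299] 0.59950672839548
```

View pics/w2.png

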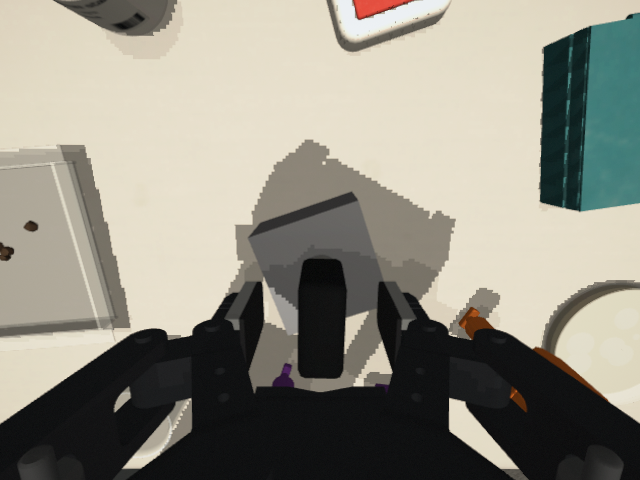

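The fingers straddle the black grip (322,318) centrally, pads at 245 and 398. Lower a little and close.

play_rows(series=[[[0,0,-0.006,0,0,0,0.6],[0,0,0,0,0,0,0],[0,0,0,0,0,0,0],[0,0,0,0,0,0,0],[0,0,0,0,0,0,0],[0,0,0,0,0,0,0]]])

```text
time: 3.05
tool_pos: [0.5408, -0.2085, 0.0738]
tool_rot: [0.0, 1.0, 0.0, 0.0]
contact_force: [-0.2, 0.3, 1.5]
gripper_width: 0.199
grasp_force: 58.7
```

play_rows(series=[[[0,0,0.02,0,0,0,0],[0,0,0.03,0,0,0,0],[0,0,0.04,0,0,0,0],[0,0,0.03,0,0,0,0],[0,0,0.02,0,0,0,0],[0,0,0,0,0,0,0]]])

```text
time: 3.65
tool_pos: [0.5422, -0.2093, 0.2174]
tool_rot: [0.002, 1.0, 0.0, 0.003]
contact_force: [0.4, -0.5, -1.3]
gripper_width: 0.201
grasp_force: 59.5
```

play_rows(series=[[[-0.005,0.02,0,0,0,0,0],[-0.005,0.04,0,0,0,0,0],[-0.005,0.04,0,0,0,0,0],[-0.005,0.045,0,0,0,0,0],[-0.005,0.045,0,0,0,0,0],[-0.005,0.045,0,0,0,0,0],[-0.005,0.045,0,0,0,0,0],[-0.005,0.04,0,0,0,0,0],[-0.006,0.025,0,0,0,0,0],[0,0,0,0,0,0,0]]])

```text
time: 4.65
tool_pos: [0.4917, 0.1398, 0.2105]
tool_rot: [-0.0, 1.0, 0.003, -0.002]
contact_force: [-0.1, -0.3, -1.9]
gripper_width: 0.205
grasp_force: 59.5
```

play_rows(series=[[[0,0,0,0,0,0,0],[0,0,0,0,0,0,0]]])

```text
time: 4.85
tool_pos: [0.4938, 0.1361, 0.212]
tool_rot: [0.0, 1.0, -0.0, -0.001]
contact_force: [-0.3, 0.3, -1.6]
gripper_width: 0.199
grasp_force: 59.5
```

```bash
python3 - <<'E'
from h import *
import pickle
W=grab('wrist'); pickle.dump(W,open('w3.pkl','wb')); cv2.imwrite('pics/w3.png',W['frame'])
s=manip.state(); print(s['time'],s['tool_pos'],s['tool_rot'],s['joint_pos'],proj(W,(.496,.249,.052)))
E
```

```text
4.9 [0.49413244 0.13583001 0.21239364] [ 2.03926596e-04  9.99999662e-01 -3.83894741e-04 -6.97467365e-04] [ 1.23086335e-01 -2.07604226e-01  1.89054217e+00 -2.34387473e-04
  1.46008926e+00  1.69467651e+00] (np.float64(195.9655811697606), np.float64(220.04785392049996))
```

View pics/w3.png

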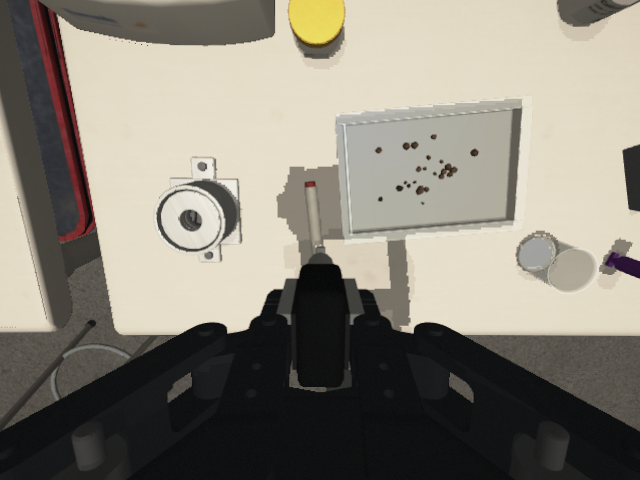

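The wrist view shows the well rim at (190,218) with the bore at (190,220), bolts at (203,165) and (209,255). The tray is at (430,168), jar at (317,20), beaker at (537,252), and the lifter rod tip under the grip at (320,255). Now a precise fit of the well.

```bash
python3 - <<'E'
from h import *
import pickle
W=pickle.load(open('w3.pkl','rb')); T=pickle.load(open('o.pkl','rb'))['top']
def hough(f,x0,y0,x1,y1,rr,z):
    g=cv2.cvtColor(f['frame'],cv2.COLOR_BGR2GRAY)[y0:y1,x0:x1]; g=cv2.resize(g,None,fx=4,fy=4,interpolation=2)
    for a,b in rr:
        c=cv2.HoughCircles(g,cv2.HOUGH_GRADIENT,1,20,param1=120,param2=15,minRadius=a*4,maxRadius=b*4)
        if c is not None:
            for u,v,r in c[0][:2]: 
                p=(u+.5)/4-.5+x0,(v+.5)/4-.5+y0; print(a,np.round(p,1),r/4,onz(f,*p,z).round(4))
hough(W,140,140,260,280,[(30,40),(25,31)],.052); print('bore');hough(W,140,140,260,280,[(8,14)],.048)
print('top');hough(T,155,240,215,310,[(15,22)],.052);hough(T,155,240,215,310,[(4,8)],.048)
print('bolts',onz(W,203,165.5,.008),onz(W,209,255,.008),onz(T,188,251.5,.008),onz(T,188,297.5,.008))
print(tri(ray(W,190,218),ray(T,184,275)))
im=np.hstack([cv2.resize(W['frame'][150:270,140:255],None,fx=4,fy=4,interpolation=2),cv2.resize(T['frame'][240:310,155:215],(320,480),interpolation=2)]); cv2.imwrite('pics/c3.png',im)
E
```

```text
30 [190.8 217. ] 30.15 [0.4988 0.2535 0.052 ]
30 [191. 222.] 30.175 [0.4942 0.2537 0.052 ]
25 [190.2 222. ] 29.2 [0.4942 0.2544 0.052 ]
25 [190.8 217. ] 30.025 [0.4988 0.2535 0.052 ]
bore
8 [189.2 219.2] 10.175 [0.4959 0.2566 0.048 ]
8 [209.  215.5] 12.475 [0.4995 0.2381 0.048 ]
top
15 [181.8 274.8] 15.75 [0.4963 0.2538 0.052 ]
15 [185.8 279.5] 21.85 [0.4869 0.246  0.052 ]
4 [180.8 274.5] 5.1 [0.4968 0.2571 0.048 ]
4 [175.  270.8] 6.425 [0.5044 0.2686 0.048 ]
bolts [0.54263035 0.25303179 0.008     ] [0.44860764 0.25514855 0.008     ] [0.54327149 0.2541961  0.008     ] [0.44953768 0.2550651  0.008     ]
[0.49666631 0.25246422 0.05000443]
```

View pics/c3.png

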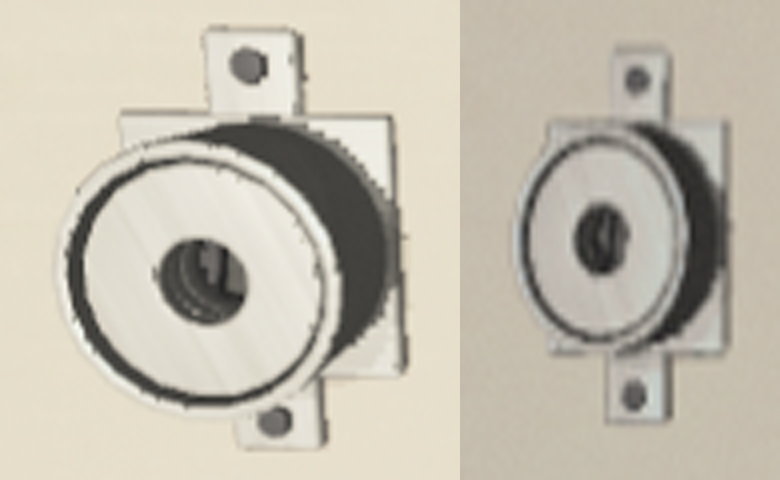

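The crop shows the rim outer circle centred at crop (198,277), i.e. picture (189.5,219). Bolt midpoint and rim agree on the well axis at about (0.496, 0.2545), axis along world x. Now check where the lifter sits in the hand.

```bash
python3 - <<'E'
from h import *
import pickle
W=pickle.load(open('w3.pkl','rb')); g=cv2.cvtColor(W['frame'],cv2.COLOR_BGR2GRAY)
print(g[262:296,320]); print(g[376:394,320]); 
for r in(290,330,370): print(r,g[r,286:356])
z=.2124-.0675+.102
for v in (276,278,280,385,387): print(v,onz(W,320,v,z).round(4))
for u in (293,296,345,348): print(u,onz(W,u,350,z).round(4))
E
```

```text
[61 50 19 11 10  7  9 12  7 10  9  7  9 10  8 10  9 10  6 11  5  6  9 11
 10 10 10  9 13 10 11 11 16 16]
[13 14 17 16 15 16 16 14 18 15 14 88 89 85 83 84 23 16]
290 [67 64 65 65 64 65 65 65 56 33 11  9  7  9 11 10  9 11 10 11 13 11 12  9
  9  9 10  9  9 13 10 10 11 10 13 10 11 11 10 11 12 11 12 11 11 12 12 10
 12 13 10 10 10  7  8  9  9  9 12 29 53 65 65 65 65 64 65 65 65 65]
330 [17 18 14 17 17 27 31 29 30 24 17 12 14 12 13 16 15 16 15 16 15 17 18 17
 17 16 14 18 15 18 14 18 18 17 18 17 18 17 18 15 17 18 17 18 17 19 17 18
 17 20 18 18 15 16 15 16 15 14 13 25 30 30 30 25 19 16 14 17 16 15]
370 [21 21 21 18 65 87 93 93 85 84 57  6 11 13 13 15 15 16 15 17 16 17 16 15
 18 17 19 14 16 19 15 15 16 16 19 17 17 19 16 17 16 16 19 18 17 16 16 17
 17 14 14 16 16 13 13 13 15 22 40 50 49 49 49 49 38 15 17 17 18 17]
276 [0.5169 0.1359 0.2469]
278 [0.5161 0.1359 0.2469]
280 [0.5154 0.1359 0.2469]
385 [0.4737 0.1359 0.2469]
387 [0.4728 0.1359 0.2469]
293 [0.4884 0.1457 0.2469]
296 [0.4884 0.1446 0.2469]
345 [0.4884 0.1269 0.2469]
348 [0.4884 0.1258 0.2469]
```

play_rows(series=[[[0.0005,0.02,0,0,0,-6,0],[0.0005,0.025,0,0,0,-6,0],[0.0005,0.03,0,0,0,-6,0],[0.0005,0.025,0,0,0,-6,0],[0.001,0.0187,0,0,0,-6,0],[0,0,-0.02,0,0,-6,0],[0,0,-0.03,0,0,-6,0],[0,0,-0.02,0,0,-6,0],[0,0,0,0,0,-4,0],[0,0,0,0,0,0,0]]])

```text
time: 5.9
tool_pos: [0.4973, 0.2541, 0.1419]
tool_rot: [0.001, 0.899, -0.439, -0.001]
contact_force: [0.2, -0.1, -0.6]
gripper_width: 0.203
grasp_force: 59.5
```

```bash
cat > st.py <<'E'
from h import *
s=manip.state(); q=s['tool_rot']; print(s['time'],s['tool_pos'].round(4),'yaw',round(2*np.degrees(np.arctan2(q[2],q[1])),1),'F',s['contact_force'].round(1),'M',s['ft_torque'].round(2),s['gripper_width'].round(3),s['joint_pos'][5].round(2))
E
python3 st.py
```

```text
Traceback (most recent call last):
  File "st.py", line 2, in <module>
    s=manip.state(); q=s['tool_rot']; print(s['time'],s['tool_pos'].round(4),'yaw',round(2*np.degrees(np.arctan2(q[2],q[1])),1),'F',s['contact_force'].round(1),'M',s['ft_torque'].round(2),s['gripper_width'].round(3),s['joint_pos'][5].round(2))
                                                                                                                                                                                            ^^^^^^^^^^^^^^^^^^^^^^^^
AttributeError: 'float' object has no attribute 'round'
```

play_rows(series=[[[0,0,-0.01,0,0,0,0],[0,0,-0.01,0,0,0,0],[0,0,0,0,0,0,0],[0,0,-0.003,0,0,0,0],[0,0,-0.003,0,0,0,0],[0,0,-0.002,0,0,0,0],[0,0,0,0,0,0,0]]])

```text
time: 6.6
tool_pos: [0.4973, 0.2554, 0.1151]
tool_rot: [0.0, 0.899, -0.438, -0.0]
contact_force: [0.5, -0.5, -0.3]
gripper_width: 0.201
grasp_force: 59.5
```

play_rows(series=[[[0,0,-0.002,0,0,0,0],[0,0,-0.001,0,0,0,0],[0,0,0,0,0,0,0]]])

```text
time: 6.9
tool_pos: [0.4974, 0.2553, 0.1122]
tool_rot: [0.0, 0.899, -0.438, -0.0]
contact_force: [0.5, 0.5, -0.0]
gripper_width: 0.204
grasp_force: 59.5
```

play_rows(series=[[[0,0,-0.003,0,0,0,0],[0,0,-0.003,0,0,0,0],[0,0,0,0,0,0,0]]])

```text
time: 7.2
tool_pos: [0.4971, 0.2552, 0.1056]
tool_rot: [0.0, 0.899, -0.438, -0.0]
contact_force: [0.5, -0.2, -0.5]
gripper_width: 0.201
grasp_force: 59.5
```

play_rows(series=[[[0,0,-0.003,0,0,0,0],[0,0,-0.003,0,0,0,0],[0,0,-0.003,0,0,0,0],[0,0,0,0,0,0,0]]])

```text
time: 7.6
tool_pos: [0.497, 0.2552, 0.0965]
tool_rot: [0.0, 0.899, -0.438, -0.0]
contact_force: [-0.3, -0.1, -1.2]
gripper_width: 0.204
grasp_force: 59.5
```

play_rows(series=[[[0,0,-0.002,0,0,0,0],[0,0,-0.001,0,0,0,0],[0,0,0,0,0,0,0]]])

```text
time: 7.9
tool_pos: [0.4974, 0.2553, 0.0941]
tool_rot: [0.0, 0.899, -0.438, -0.0]
contact_force: [0.1, -0.1, -1.7]
gripper_width: 0.202
grasp_force: 59.5
```

play_rows(series=[[[0,0,-0.001,0,0,0,0],[0,0,-0.0005,0,0,0,0],[0,0,0,0,0,0,0]]])

```text
time: 8.2
tool_pos: [0.4974, 0.2553, 0.0927]
tool_rot: [0.0, 0.899, -0.438, -0.0]
contact_force: [0.1, -0.1, -0.9]
gripper_width: 0.2
grasp_force: 59.5
```

play_rows(series=[[[0,0,-0.001,0,0,0,0],[0,0,0,0,0,0,0]]])

```text
time: 8.4
tool_pos: [0.4976, 0.2554, 0.0919]
tool_rot: [-0.0, 0.899, -0.438, 0.0]
contact_force: [-0.1, 0.7, -1.6]
gripper_width: 0.205
grasp_force: 59.7
```

play_rows(series=[[[0,0,-0.001,0,0,0,0],[0,0,0,0,0,0,0]]])

```text
time: 8.6
tool_pos: [0.4977, 0.2555, 0.0917]
tool_rot: [-0.0, 0.899, -0.438, 0.0]
contact_force: [-1.6, -0.3, 5.1]
gripper_width: 0.201
grasp_force: 60.5
```

Contact on the plate at TCP z 0.0917 (about 5 N). Now turn with light pressure.

play_rows(series=[[[0,0,0,0,0,4,0],[0,0,0,0,0,4,0],[0,0,0,0,0,4,0],[0,0,0,0,0,0,0]]])

```text
time: 9.0
tool_pos: [0.4984, 0.2558, 0.0917]
tool_rot: [-0.001, 0.94, -0.342, 0.001]
contact_force: [-0.1, 0.7, 3.5]
gripper_width: 0.205
grasp_force: 60.1
```

play_rows(series=[[[0,0,-0.0003,0,0,4,0],[0,0,0,0,0,4,0],[0,0,0,0,0,0,0]]])

```text
time: 9.3
tool_pos: [0.4986, 0.2559, 0.0915]
tool_rot: [-0.001, 0.961, -0.276, 0.001]
contact_force: [2.0, 1.0, 4.0]
gripper_width: 0.204
grasp_force: 60.2
```

play_rows(series=[[[-0.0007,-0.0007,-0.0003,0,0,4,0],[0,0,0,0,0,4,0],[0,0,0,0,0,0,0]]])

```text
time: 9.6
tool_pos: [0.4968, 0.2548, 0.09]
tool_rot: [-0.0, 0.978, -0.209, 0.0]
contact_force: [0.8, 1.8, 0.1]
gripper_width: 0.203
grasp_force: 59.7
```

play_rows(series=[[[0,0,-0.0003,0,0,4,0],[0,0,0,0,0,4,0],[0,0,0,0,0,0,0]]])

```text
time: 9.9
tool_pos: [0.4967, 0.2545, 0.0894]
tool_rot: [0.0, 0.99, -0.14, -0.0]
contact_force: [2.0, 0.8, -1.5]
gripper_width: 0.201
grasp_force: 59.6
```

play_rows(series=[[[0,0,0,0,0,4,0],[0,0,0,0,0,4,0],[0,0,0,0,0,0,0]]])

```text
time: 10.2
tool_pos: [0.4965, 0.2545, 0.0893]
tool_rot: [0.0, 0.997, -0.071, -0.0]
contact_force: [1.4, 1.1, -1.6]
gripper_width: 0.201
grasp_force: 59.5
```

The vertical force vanished at yaw −24°: the foot dropped into the slot. Push down gently.

play_rows(series=[[[0,0,-0.001,0,0,0,0],[0,0,-0.001,0,0,0,0],[0,0,0,0,0,0,0]]])

```text
time: 10.5
tool_pos: [0.4965, 0.2545, 0.0875]
tool_rot: [0.0, 0.998, -0.07, -0.0]
contact_force: [0.8, 0.5, -1.1]
gripper_width: 0.202
grasp_force: 59.6
```

```bash
sed -i "s/s\['gripper_width'\].round(3)/s['gripper_width']/" st.py; python3 st.py
```

```text
10.5 [0.4965 0.2545 0.0875] yaw -8.0 F [ 0.8  0.5 -1.1] M [ 0.08 -0.2  -0.02] 0.20233778482911585 2.05
```

Free downward. Continue toward the shoulder (TCP about 0.0775).

play_rows(series=[[[0,0,-0.002,0,0,0,0],[0,0,-0.002,0,0,0,0],[0,0,0,0,0,0,0]]])

```text
time: 10.8
tool_pos: [0.4965, 0.2545, 0.0834]
tool_rot: [0.0, 0.998, -0.07, -0.0]
contact_force: [0.5, 0.5, -2.7]
gripper_width: 0.202
grasp_force: 59.5
```

play_rows(series=[[[0,0,-0.002,0,0,0,0],[0,0,-0.002,0,0,0,0],[0,0,0,0,0,0,0]]])

```text
time: 11.1
tool_pos: [0.4965, 0.2546, 0.0794]
tool_rot: [0.0, 0.998, -0.07, -0.0]
contact_force: [-0.1, -0.2, -0.5]
gripper_width: 0.201
grasp_force: 59.6
```

play_rows(series=[[[0,0,-0.001,0,0,0,0],[0,0,0,0,0,0,0]]])

```text
time: 11.3
tool_pos: [0.4966, 0.2545, 0.0787]
tool_rot: [0.0, 0.998, -0.07, -0.0]
contact_force: [0.4, 0.4, -1.5]
gripper_width: 0.206
grasp_force: 59.6
```

play_rows(series=[[[0,0,-0.001,0,0,0,0],[0,0,0,0,0,0,0]]])

```text
time: 11.5
tool_pos: [0.4968, 0.2547, 0.0779]
tool_rot: [-0.0, 0.998, -0.07, 0.0]
contact_force: [-0.4, -0.1, -1.2]
gripper_width: 0.201
grasp_force: 59.6
```

play_rows(series=[[[0,0,-0.0007,0,0,0,0],[0,0,0,0,0,0,0]]])

```text
time: 11.7
tool_pos: [0.4969, 0.2547, 0.0778]
tool_rot: [0.0, 0.998, -0.07, 0.0]
contact_force: [-0.4, -1.2, 3.5]
gripper_width: 0.206
grasp_force: 60.1
```

play_rows(series=[[[0,0,-0.0005,0,0,0,0],[0,0,0,0,0,0,0]]])

```text
time: 11.9
tool_pos: [0.497, 0.2547, 0.0777]
tool_rot: [0.0, 0.998, -0.069, 0.0]
contact_force: [-2.3, -1.7, 5.5]
gripper_width: 0.202
grasp_force: 60.7
```

Shoulder is seated (14 mm below first contact). Unload slightly and give the quarter turn.

play_rows(series=[[[0,0,0.0012,0,0,0,0],[0,0,0,0,0,5,0],[0,0,0,0,0,7,0],[0,0,0,0,0,7,0],[0,0,0,0,0,7,0],[0,0,0,0,0,0,0]]])

```text
time: 12.5
tool_pos: [0.497, 0.2549, 0.0778]
tool_rot: [-0.0, 0.988, 0.157, 0.0]
contact_force: [-0.0, -0.1, 0.6]
gripper_width: 0.201
grasp_force: 59.8
```

```bash
python3 st.py
```

```text
12.5 [0.497  0.2549 0.0778] yaw 18.0 F [-0.  -0.1  0.6] M [ 0.18 -0.02 -0.04] 0.20067924927145114 1.6
```

play_rows(series=[[[0,0,0,0,0,7,0],[0,0,0,0,0,7,0],[0,0,0,0,0,8,0],[0,0,0,0,0,8,0],[0,0,0,0,0,8,0],[0,0,0,0,0,8,0],[0,0,0,0,0,8,0],[0,0,0,0,0,6,0],[0,0,0,0,0,0,0]]])

```text
time: 13.4
tool_pos: [0.4964, 0.2553, 0.0779]
tool_rot: [-0.001, 0.778, 0.628, 0.0]
contact_force: [-1.4, 2.4, 1.3]
gripper_width: 0.202
grasp_force: 59.9
```

```bash
python3 st.py
```

```text
13.4 [0.4964 0.2553 0.0779] yaw 77.9 F [-1.4  2.4  1.3] M [0.62 0.34 0.  ] 0.20238124658687595 0.55
```

play_rows(series=[[[0,0,0.002,0,0,0,0],[0,0,0.002,0,0,0,0],[0,0,0.002,0,0,0,0],[0,0,0.002,0,0,0,0],[0,0,0,0,0,0,0]]])

```text
time: 13.9
tool_pos: [0.4965, 0.2546, 0.0857]
tool_rot: [-0.0, 0.777, 0.629, -0.0]
contact_force: [-0.7, 3.7, -4.2]
gripper_width: 0.2
grasp_force: 58.9
```

```bash
python3 st.py
```

```text
13.9 [0.4965 0.2546 0.0857] yaw 78.0 F [-0.7  3.7 -4.2] M [ 0.86 -0.02 -0.01] 0.20032765749979126 0.55
```

Loaded. Rubbing slightly in y, so nudge and keep lifting slowly.

play_rows(series=[[[0,0.0005,0.003,0,0,0,0],[0,0,0.003,0,0,0,0],[0,0,0.003,0,0,0,0],[0,0,0.003,0,0,0,0],[0,0,0,0,0,0,0]]])

```text
time: 14.4
tool_pos: [0.497, 0.255, 0.0987]
tool_rot: [0.0, 0.777, 0.629, 0.0]
contact_force: [-0.6, 0.5, -4.0]
gripper_width: 0.197
grasp_force: 59.1
```

play_rows(series=[[[0,0,0.005,0,0,0,0],[0,0,0.005,0,0,0,0],[0,0,0.005,0,0,0,0],[0,0,0.005,0,0,0,0],[0,0,0.005,0,0,0,0],[0,0,0.005,0,0,0,0],[0,0,0,0,0,0,0]]])

```text
time: 15.1
tool_pos: [0.4974, 0.2553, 0.1291]
tool_rot: [0.0, 0.777, 0.63, 0.001]
contact_force: [0.2, 0.6, -3.0]
gripper_width: 0.201
grasp_force: 59.2
```

play_rows(series=[[[0,0,0.006,0,0,0,0],[0,0,0.006,0,0,0,0],[0,0,0.006,0,0,0,0],[0,0,0.006,0,0,0,0],[0,0,0.006,0,0,0,0],[0,0,0,0,0,0,0],[0,0,0,0,0,0,0],[0,0,0,0,0,0,0]]])

```text
time: 15.9
tool_pos: [0.4965, 0.255, 0.1575]
tool_rot: [-0.0, 0.777, 0.629, -0.0]
contact_force: [-0.0, -0.2, -3.2]
gripper_width: 0.202
grasp_force: 59.2
```

```bash
python3 - <<'E'
from h import *
exec(open('st.py').read())
S=grab('side');W=grab('wrist')
u,v=map(int,proj(S,(.496,.2545,.1))); a=cv2.resize(S['frame'][max(0,v-50):v+50,u-60:u+60],(480,400),interpolation=2)
im=np.hstack([a,cv2.resize(W['frame'],(320,240)).repeat(1,0) if 0 else cv2.resize(W['frame'][160:400,224:416],(320,400))]); cv2.imwrite('pics/c4.png',im)
E
```

```text
15.9 [0.4965 0.255  0.1575] yaw 78.0 F [-0.  -0.2 -3.2] M [0.05 0.01 0.01] 0.20167936567982803 0.55
```

View pics/c4.png

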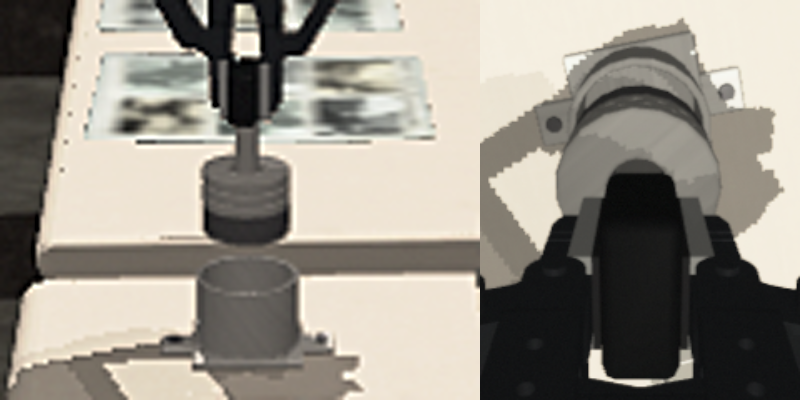

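The stack (side crop (245,200)) hangs level and clear above the well, all rings on the carrier. Carry it to the tray.

play_rows(series=[[[0.002,-0.01,0,0,0,0,0],[0.004,-0.02,0,0,0,0,0],[0.005,-0.028,0,0,0,0,0],[0.005,-0.03,0,0,0,0,0],[0.005,-0.03,0,0,0,0,0],[0.005,-0.03,0,0,0,0,0],[0.005,-0.03,0,0,0,0,0],[0.004,-0.024,0,0,0,0,0],[0.003,-0.018,0,0,0,0,0],[0.002,-0.012,0,0,0,0,0]]])

```text
time: 17.0
tool_pos: [0.5367, 0.0212, 0.1578]
tool_rot: [0.0, 0.778, 0.629, -0.0]
contact_force: [-0.6, -0.2, -3.6]
gripper_width: 0.204
grasp_force: 59.1
```

play_rows(series=[[[0,0,0,0,0,0,0],[0,0,0,0,0,0,0],[0,0,-0.01,0,0,0,0],[0,0,-0.015,0,0,0,0],[0,0,-0.015,0,0,0,0],[0,0,-0.015,0,0,0,0],[0,0,-0.01,0,0,0,0],[0,0,-0.005,0,0,0,0],[0,0,0,0,0,0,0],[0,0,0,0,0,0,0]]])

```text
time: 18.0
tool_pos: [0.5372, 0.0231, 0.0884]
tool_rot: [0.0, 0.777, 0.629, 0.0]
contact_force: [0.5, -0.3, -3.8]
gripper_width: 0.199
grasp_force: 59.1
```

```bash
python3 - <<'E'
from h import *
exec(open('st.py').read())
T=grab('top');S=grab('side')
im=np.hstack([cv2.resize(S['frame'][210:310,260:380],(400,330),interpolation=2),cv2.resize(T['frame'][200:300,240:360],(400,330),interpolation=2)]); cv2.imwrite('pics/c5.png',im)
E
```

```text
18.0 [0.5372 0.0231 0.0884] yaw 78.0 F [ 0.5 -0.3 -3.8] M [0.02 0.01 0.  ] 0.198508466138173 0.11
```

play_rows(series=[[[0,0,-0.003,0,0,0,0],[0,0,-0.002,0,0,0,0],[0,0,-0.002,0,0,0,0],[0,0,-0.001,0,0,0,0],[0,0,0,0,0,0,0]]])

```text
time: 18.6
tool_pos: [0.5366, 0.0232, 0.0796]
tool_rot: [-0.0, 0.777, 0.629, -0.0]
contact_force: [0.1, 0.9, -4.6]
gripper_width: 0.2
grasp_force: 59.2
```

play_rows(series=[[[0,0,-0.001,0,0,0,0],[0,0,-0.001,0,0,0,0],[0,0,-0.001,0,0,0,0],[0,0,0,0,0,0,0]]])

```text
time: 19.0
tool_pos: [0.5369, 0.0231, 0.077]
tool_rot: [0.0, 0.777, 0.629, 0.0]
contact_force: [0.6, 0.5, -3.9]
gripper_width: 0.201
grasp_force: 59.2
```

play_rows(series=[[[0,0,-0.001,0,0,0,0],[0,0,0,0,0,0,0]]])

```text
time: 19.2
tool_pos: [0.5372, 0.0231, 0.0764]
tool_rot: [0.0, 0.777, 0.629, 0.0]
contact_force: [0.2, -0.1, -1.5]
gripper_width: 0.203
grasp_force: 59.4
```

play_rows(series=[[[0,0,-0.001,0,0,0,0],[0,0,0,0,0,0,0]]])

```text
time: 19.4
tool_pos: [0.537, 0.0231, 0.0751]
tool_rot: [0.0, 0.777, 0.629, 0.0]
contact_force: [-0.4, -0.2, -1.0]
gripper_width: 0.203
grasp_force: 59.4
```

The carrier is down (force back to about −1 N). Lower until the shoulder touches.

play_rows(series=[[[0,0,-0.0007,0,0,0,0],[0,0,0,0,0,0,0]]])

```text
time: 19.6
tool_pos: [0.5368, 0.0231, 0.0742]
tool_rot: [-0.0, 0.777, 0.629, -0.0]
contact_force: [0.4, 0.4, -1.3]
gripper_width: 0.203
grasp_force: 59.4
```

play_rows(series=[[[0,0,-0.0006,0,0,0,0],[0,0,0,0,0,0,0]]])

```text
time: 19.8
tool_pos: [0.5369, 0.0232, 0.0738]
tool_rot: [0.0, 0.777, 0.629, 0.0]
contact_force: [-0.1, -0.3, 1.3]
gripper_width: 0.201
grasp_force: 59.8
```

play_rows(series=[[[0,0,0,0,0,0,0.23],[0,0,0,0,0,0,0.27],[0,0,0,0,0,0,0.35],[0,0,0,0,0,0,0.5],[0,0,0,0,0,0,0.6],[0,0,0,0,0,0,0.6],[0,0,0,0,0,0,0.6]]])

```text
time: 20.5
tool_pos: [0.5368, 0.0231, 0.0736]
tool_rot: [-0.0, 0.777, 0.629, -0.0]
contact_force: [0.6, 0.3, -0.1]
gripper_width: 0.6
grasp_force: 0.0
```

play_rows(series=[[[0,0,0.01,0,0,0,0.6],[0,0,0.02,0,0,0,0.6],[0,0,0.03,0,0,0,0.6],[0,0,0.03,0,0,0,0.6],[0,0,0.03,0,0,0,0.6],[0,0,0.02,0,0,0,0.6],[0,0,0,0,0,0,0.6]]])

```text
time: 21.2
tool_pos: [0.539, 0.023, 0.2186]
tool_rot: [0.003, 0.777, 0.629, 0.003]
contact_force: [0.7, -0.1, -0.2]
gripper_width: 0.601
grasp_force: 0.0
```

play_rows(series=[[[-0.02,-0.04,0,0,0,0,0.6],[-0.02,-0.04,0,0,0,0,0.6],[-0.02,-0.04,0,0,0,0,0.6],[-0.02,-0.04,0,0,0,0,0.6],[0,-0.03,0,0,0,0,0.6],[0,0,0,0,0,0,0.6],[0,0,0,0,0,0,0.6]]])

```text
time: 21.9
tool_pos: [0.4562, -0.1669, 0.2124]
tool_rot: [-0.001, 0.777, 0.629, -0.0]
contact_force: [-0.0, -0.2, -0.3]
gripper_width: 0.599
grasp_force: 0.0
```

```bash
python3 - <<'E'
from h import *
exec(open('st.py').read())
T=grab('top');S=grab('side')
im=np.hstack([cv2.resize(S['frame'][200:310,255:385],(400,340),interpolation=2),cv2.resize(T['frame'][160:310,235:400],(400,340),interpolation=2)]); cv2.imwrite('pics/c6.png',im)
E
```

```text
21.9 [ 0.4562 -0.1669  0.2124] yaw 77.9 F [-0.  -0.2 -0.3] M [-0.01 -0.02 -0.04] 0.5992247094165172 -0.29
```

View pics/c6.png

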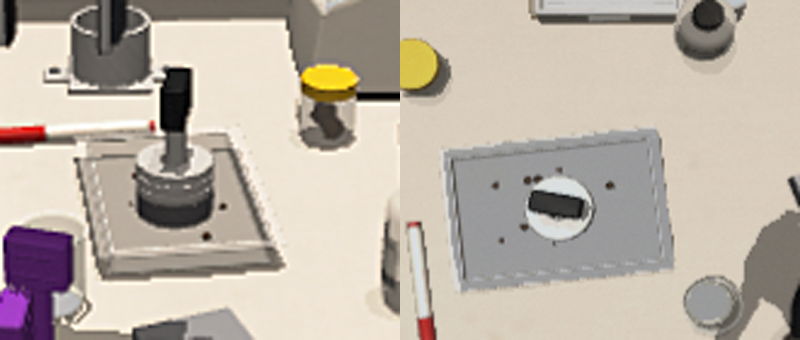

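The stack stands level in the middle of the tray (top crop (560,208)) with the lifter upright in it. The jar and beaker haven't moved and the arm is clear. Handing in.

```bash
python3 -c "
from plant import manip
print(manip.job_done())"
```

```text
the job is handed in; nothing more can be done
None
```

The job is handed in (verdict not shown): carrier and three rings look level in the centre of the specked sorting tray, lifter standing in them and the arm clear, at about 22 s with measured contact forces under 6 N.

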